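Put two mixed-up instrument organisers back into their own sterilising containers

TASK

The two organisers were packed into each other's sterilising containers: the tall one with the upright drills stands in the shallow container, so its lid will not go on, and the low one with the lying instruments is shut in the deep container (the one with the carrying loops). Swap them, keeping them upright, so that the tall organiser stands in the deep container and the low one in the shallow container, and close both containers with a lid seated squarely all the way down. Set parts down on free worktop on the way, and leave the small bur stand by the tap and the roll of tape where they are.

Things in the scene. Friction and masses are not known exactly. Their poses are not given: they have to be found in the camera images.
- deep_container: Deep container: open steel box, 140 x 90 mm (x, y) outside, 57 high, floor and walls 3 mm, a wire carrying loop sticking out 20 mm at each end; starts with the low organiser inside and lid_a on. Fixed. Origin: centre of its underside.
- shallow_container: Shallow container: open steel box, 140 x 90 mm (x, y) outside, 37 high, floor and walls 3 mm, no loops; starts with the tall organiser inside, no lid. Fixed. Origin: centre of its underside. Bare worktop, always free at the start for setting one part down with its long side along x (patches 155 along x, 105 along y): round x 0.388, y -0.385 and x 0.345, y -0.268 (m, base frame).
- low_grip (a point): Low organiser: aluminium tray, 124 x 74 mm at its 12 mm high rim, 30 high, instruments lying along both long sides; 0.20 kg. Point: centre of its grey grip bar (12 along x, 36 along y, 10 high), 25 above its underside. x along the long side. Beside the bar the tray is bare (floor 2 mm) 16 mm either side of its x axis. Fits containers with 5 mm play a side, either way round. Seen through lid_a.
- tall_grip (a point): Tall organiser: aluminium tray, 124 x 74 mm at its 12 mm high rim, 50 high, drills up to 44 standing along both long sides; 0.26 kg. Point: centre of its grey grip bar (12 along x, 36 along y, 10 high), 45 above its underside. x along the long side. Beside the bar the tray is bare (floor 2 mm) 16 mm either side of its x axis. Fits containers with 5 mm play a side, either way round.
- lid_a_grip (a point): Open-frame steel lid, 154 x 104 mm over its skirt, 37 high, 0.16 kg, at first on the deep container. Point: centre of its grey grip bar (12 along x, 36 along y, 10 high), 32 above the lid's lower edge, 21 above its plate; closed, 24 above the container's rim. x along the long side. The 8 mm skirt goes outside the rim (3 mm play a side, 6 at its flared mouth). Both lids fit both containers, either way round.
- lid_b_grip (a point): Open-frame steel lid, 154 x 104 mm over its skirt, 37 high, 0.16 kg, at first on the worktop. Point: centre of its grey grip bar (12 along x, 36 along y, 10 high), 32 above the lid's lower edge, 21 above its plate; closed, 24 above the container's rim. x along the long side. The 8 mm skirt goes outside the rim (3 mm play a side, 6 at its flared mouth). Both lids fit both containers, either way round.
- bur_block: Bystander: small blue bur stand, 32 x 72 mm, 43 high with its burs, at the back left beside the tap; origin at the centre of its underside. Leave it alone. Fixed things to keep clear of: the tap (spout arches to x 0.60, y -0.02, 0.36 m high; base x 0.65, y 0.1), the ultrasonic bath (0.15 m high, x over 0.61, y -0.26 to -0.04) and the towel on its 6 mm board (x 0.24 to 0.60, y -0.20 to 0.22).
- indicator_tape: Bystander: roll of beige tape lying flat, 96 mm across, 25 mm high, near the front edge at the left; origin at the centre of its underside. Leave it alone.
Not all that is in view belongs to the job. What is shaped like the part that bears low_grip but yellow is not meant.

How it is judged:
By the outcome, as a careful person would: the job done as asked, in the order asked, and still so for the second after the job is handed in, with the robot touching nothing.
It also fails if it takes over 131 s, if anything falls off the work surface, if the arm or the gripper's body presses on something with over 40 N, if the wrist force passes 120 N, or if a joint passes its speed limit or range.

ROBOT

A 7-joint arm with a two-finger parallel gripper is mounted at the origin on a cart in front of the work surface, level with it; the furniture and walls round the work are solid. World frame = base frame: x ahead of the robot, y to its left, z up, the work surface at z = 0. Lengths are in m, angles in degrees, forces in N, time in s.
With the tool pointing down it reaches from about 0.425 to 0.875 m from the base axis. Payload 4.7 kg.
Tool frame: the origin (TCP) lies on the mounting face of the last link; the fingertips stand 182 mm ahead of it and the grasp point (between the pads) lies 164 mm ahead of it; z points along the fingers, x is the direction in which the jaws open and shut, and the axes are right-handed (so a half turn about z gives the same grasp; the last joint's range is limited). The gripper opens to 87 mm and grips with 3 to 60 N. Pads are 19 mm wide; open, the fingers measure 117 mm over their backs; the gripper's body (75 mm by 190 mm) begins 51 mm behind the grasp point.
Start: joints at [-62.332, 18.392, -4.016, 83.108, 1.295, 78.541, -3.26], TCP at [0.294, 0.58, 0.405] pointing down, gripper open.
Joint ranges: [-163.93, 163.93], [-17.29, 119.83], [-79.2, 71.16], [3.27, 140.29], [-89.18, 269.18], [5.43, 117.66], [-154.24, 154.24]. Speed limits (degrees/s): [147.25, 147.25, 180, 180, 180, 180, 180].

INTERFACE

Orientations are given as [roll, pitch, yaw] about the fixed x, y, z axes, in that order (R = Rz(yaw) Ry(pitch) Rx(roll)).
In Python, from cell import status, cams, env, outline_of, landmark_of gives the robot as it stands. The module is installed in compiled form; this text tells all that it offers.
- The arm moves only by the tool jog_arm, never from a script. Its argument "rows" is a list of rows, each a list of 7 numbers: the closure, from 0 (fully open) to 1 (shut), then the shift along the tool's x, y, z in m, then the turn, a rotation vector about the tool's x, y, z in degrees. A call has 1 to 12 rows; each row shifts and turns the commanded pose from where the row before left it, along the tool's axes as they then stand; what a row does not reach is not made up. A row lasts 1/12 s, in which the tool goes at most 41.7 mm and 7.16 degrees, less where a joint would pass 70% of its speed; a pose out of reach is approached as far as the arm can. A call with a gripper value outside its range is refused whole. The fingers move at their own pace and stop on an object; "grip_force" is the grip in N (left out, the last holds). Time passes only in rows, so rows that do not move let the fingers close. It gives the time, the measured TCP pose, the force and the opening at its end, in the units of the state.
- status.get_obs(): the state, without advancing time (a new reading comes with each control period).
- cams.read_camera(name): name is "scene" or "top"; returns (picture, depth): 480x640x3 uint8, red, green, blue; 480x640 float32, m along the optical axis (not along the pixel's ray), 0 where there is no reading.
- cams.camera_params(name): a dict with "vfov" (degrees; the focal length in pixels is half the picture's height over the tangent of half this angle, whatever the lens; pixels are square), "cx", "cy" (the principal point, pixels), "eye" and "attitude" of the camera in the world. Camera axes: x right, y up, looking along -z (the intrinsics and any distortion apply to the point x, -y, -z); pixel columns grow to the right and rows downward; lengths in m; the calibration is good to about 2 mm. A picture is of the moment at which its call begins. camera_params takes no time and is no camera call.
- env.sign_off(): hands the job in, once; it reports no verdict.
Trained networks look in the newest picture that a camera, given by its name, has taken for a name from the list of things; names that differ only in an ending like _2 or _b are one class to them, and where a whole thing is asked for, a point or a joint stands for the part that bears it (a point fixed in the world has none). Each returns a list of dicts, best first, with "conf" (0 to 1); they miss things now and then, are a little off and sometimes report something else, mostly with a low value. They report only what shows in the picture. A call takes as long as a camera call. They do not tell look-alikes from the thing itself.
- outline_of(camera, name): "pixels" (480x640 bool, what is visible of it) and "box" ([left, top, right, bottom] in pixels, round what is visible of it).
- landmark_of(camera, name): "position" ([row, column] in pixels: a listed point, or the origin of a listed thing).
The state is a dict: "time_s": time; "qpos": joint angles; "joint_velocities": joint speeds; "effort": joint torques, N m; "tool_pos": TCP position; "tool_rot": TCP orientation; "force": force on the tool from outside, world axes, zero at the start; "wrist_torque": the same for the moment, N m; "grip_width": finger opening in m.
Only numpy, scipy, OpenCV 4.12 (cv2) and the standard library are available. Lean on these libraries where they do the work, as an engineer would, in place of code of your own. Each camera call takes 0.05 s, during which the arm holds its last target. There are 200 camera calls.

## Working session

There is one attempt and no reset: what is moved stays moved. The work goes in short steps, Python scripts to look and compute and a tool call to move; the robot and the scene stay as the last step left them, time stands still between calls to the robot, and variables do not carry over. Pictures are saved under pics/ and viewed, about 12 in all and at most 16, crops included, and the job is handed in when it is done.

Besides the shell and the picture viewer there is one more tool, called after "Request:" by a JSON object that holds its "name" and its "arguments", one argument or row to a line. jog_arm: Moves the arm, as the interface text tells. Its arguments: {"type":"object","properties":{"rows":{"type":"array"},"grip_force":{"type":"number"}},"required":["rows"]}

```bash
ls; mkdir -p pics
python3 - <<'E'
from cell import status,cams
import cv2,numpy as np
print(status.get_obs())
for n in("scene","top"):
    p,d=cams.read_camera(n); print(n,cams.camera_params(n)); cv2.imwrite(f"pics/{n}0.png",p[:,:,::-1]); print((d>0).mean())
E
```

```text
pics
{'time_s': 0.0, 'qpos': array([-62.33242626,  18.44092419,  -4.01463126,  83.17438716,
         1.29508687,  78.54096675,  -3.25964956]), 'joint_velocities': array([-0.04322516, -0.00751694, -0.03115755,  0.05310332, -0.06308746,
       -0.0322362 , -0.00505298]), 'effort': array([ 1.76070921e-04, -4.91286206e+01, -4.04068977e-01, -3.12524056e+01,
       -6.39024074e-02,  4.38190112e-02,  1.87051978e-04]), 'tool_pos': array([0.2936224 , 0.57967846, 0.40364443]), 'tool_rot': array([1.79993911e+02, 1.11034107e-01, 6.31416722e+01]), 'force': array([ 0.0417729 , -0.58301981, -0.57192213]), 'wrist_torque': array([ 0.00301796, -0.02639338, -0.01968972]), 'grip_width': 0.08735132966820386}
scene {'vfov': 47.20784189184823, 'cx': 315.2572349216361, 'cy': 232.81955721830832, 'eye': array([-0.49652812, -0.78006576,  1.13100172]), 'attitude': array([ 48.78937118,   0.35361127, -55.98650369])}
0.9960579427083334
top {'vfov': 57.61751256795418, 'cx': 322.14741164803957, 'cy': 244.34052778162354, 'eye': array([ 0.40956769, -0.12336059,  1.19271886]), 'attitude': array([  1.96852034,  -0.61309126, -89.78180208])}
0.9959505208333334
```

View pics/top0.png

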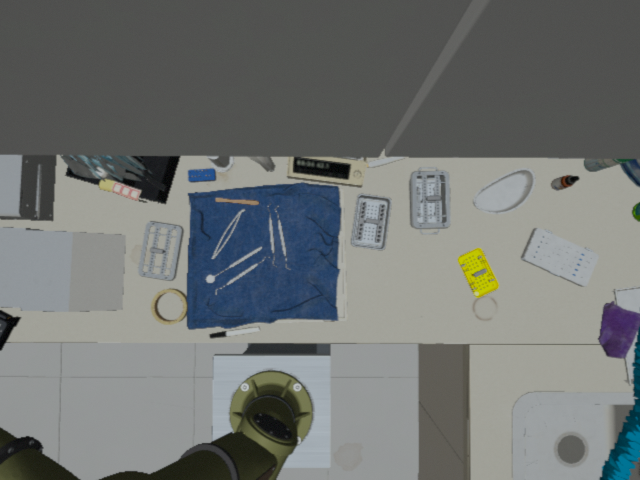

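View pics/scene0.png

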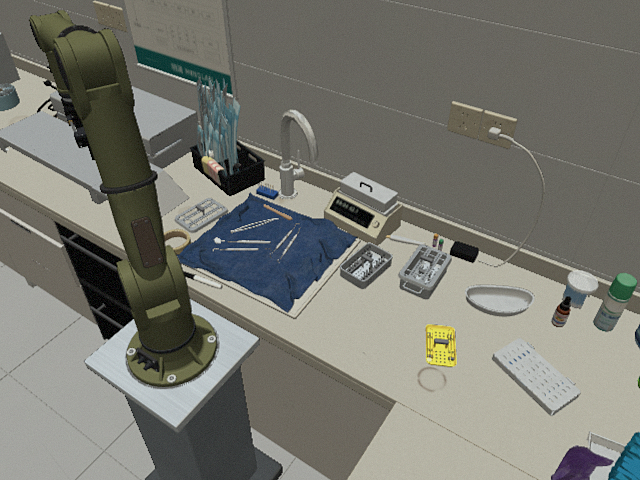

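The top view (up = +x, right = −y) shows the shallow container at about (370,222), the deep one with loops and lid at (431,200), lid_b at (161,250), tape at (169,305), bur stand at (202,176), and a yellow look-alike at (478,272). The scene view agrees: shallow container (366,263), deep (425,268), lid_b (201,214).

```bash
cat > h.py <<'E'
from cell import status,cams,env,outline_of,landmark_of
import cv2,numpy as np
from scipy.spatial.transform import Rotation as Ro
def cam(n):
    c=cams.camera_params(n); f=240/np.tan(np.radians(c['vfov']/2))
    return c,f,Ro.from_euler('xyz',c['attitude'],degrees=True).as_matrix()
def ray(n,rc):
    c,f,R=cam(n); return c['eye'],R@np.array([(rc[1]-c['cx'])/f,-(rc[0]-c['cy'])/f,-1.])
def cloud(n,d):
    c,f,R=cam(n); v,u=np.mgrid[:480,:640]
    P=np.stack([(u-c['cx'])/f*d,-(v-c['cy'])/f*d,-d],-1)
    return P@R.T+c['eye']
def tri(a,b):
    (e1,r1),(e2,r2)=ray('top',a),ray('scene',b)
    s=np.linalg.lstsq(np.stack([r1,-r2],1),e2-e1,rcond=None)[0]
    p,q=e1+s[0]*r1,e2+s[1]*r2
    return (p+q)/2,np.linalg.norm(p-q)
E
python3 - <<'E'
from h import *
np.set_printoptions(precision=4,suppress=True)
D={}
for n in("top","scene"):
    p,d=cams.read_camera(n); D[n]=(p,cloud(n,d),d); np.savez(f'{n}0.npz',p=p,d=d)
C=D['top'][1]; print('table z', C[300,400],C[230,550],C[330,130],'scene',D['scene'][1][330,400])
for k in ['deep_container','shallow_container','low_grip','tall_grip','lid_a_grip','lid_b_grip','bur_block','indicator_tape']:
    L={n:landmark_of(n,k) for n in D}
    print(k)
    for n in D:
        for l in L[n][:3]:
            r,c=np.round(l['position']).astype(int); print('  ',n,np.round(l['position'],1),round(l['conf'],2),'depthpt',D[n][1][r,c])
    for a in L['top'][:2]:
        for b in L['scene'][:2]:
            print('   tri',*tri(a['position'],b['position']))
E
```

```text
table z [ 0.2998 -0.3484  0.0029] [ 0.4927 -0.7631  0.0001] [0.2168 0.3824 0.0007] scene [ 0.3734 -0.4498  0.0013]
deep_container
shallow_container
   top [222.6 368.2] 0.7 depthpt [ 0.5092 -0.2608  0.0058]
   top [200.7 434.2] 0.18 depthpt [ 0.5668 -0.4345  0.0328]
   scene [269. 365.] 0.86 depthpt [ 0.5078 -0.2665  0.0112]
   tri [ 0.5113 -0.2628  0.0059] 0.0035073121711270013
   tri [ 0.5012 -0.3541  0.1014] 0.16272477726997747
low_grip
   top [270.8 480.2] 0.76 depthpt [ 0.3801 -0.5574  0.0303]
   top [204.7 429.1] 0.72 depthpt [ 0.5591 -0.4274  0.0079]
   scene [274.5 424.4] 0.69 depthpt [ 0.5348 -0.4326  0.0615]
   scene [340.9 440.2] 0.56 depthpt [ 0.3717 -0.5575  0.0348]
   tri [ 0.3844 -0.4862  0.2181] 0.003516169122924115
   tri [ 0.3796 -0.5576  0.0272] 0.003494033920180642
   tri [ 0.5583 -0.4235  0.0337] 0.005494707566086493
   tri [ 0.5949 -0.4973 -0.2498] 0.0077280896968867545
tall_grip
   top [222.6 374.2] 0.93 depthpt [ 0.5052 -0.271   0.0541]
   scene [256.3 365.8] 0.95 depthpt [ 0.5134 -0.2637  0.0568]
   tri [ 0.5046 -0.269   0.0657] 0.002389588637478979
lid_a_grip
   top [198.2 433.1] 0.75 depthpt [ 0.5674 -0.418   0.0851]
   scene [259.8 426.5] 0.84 depthpt [ 0.563  -0.4218  0.0859]
   tri [ 0.5681 -0.4202  0.0814] 0.0023912256767294883
lid_b_grip
   top [248.1 157.9] 0.58 depthpt [ 0.4388  0.3116 -0.0016]
   scene [208.8 199.7] 0.69 depthpt [0.4293 0.2971 0.0347]
   tri [0.4365 0.3033 0.0274] 0.004668765157521831
bur_block
   top [174.7 203.5] 0.72 depthpt [0.6367 0.1849 0.0147]
   scene [196.3 267.7] 0.5 depthpt [0.6265 0.1773 0.0118]
   scene [245.8 175.1] 0.25 depthpt [0.2823 0.2696 0.0007]
   tri [ 0.6413  0.1913 -0.0048] 6.680326303373153e-05
   tri [ 0.5411  0.3371 -0.1793] 0.3341981864457279
indicator_tape
```

```bash
cat > m.py <<'E'
from h import *
np.set_printoptions(precision=4,suppress=True)
def near(D,c,zlo,zhi,hx,hy):
    o={}
    for n in D:
        C=D[n]; m=(abs(C[...,0]-c[0])<hx)&(abs(C[...,1]-c[1])<hy)&(C[...,2]>zlo)&(C[...,2]<zhi); o[n]=C[m]
    return o
def rect(p):
    (x,y),(w,h),a=cv2.minAreaRect((p[:,:2]*1000).astype(np.float32))
    if w<h:w,h,a=h,w,a+90
    a=(a+90)%180-90
    return np.round([x,y,w,h,a,len(p),np.median(p[:,2])*1000],1)
E
python3 - <<'E'
from m import *
D={n:cloud(n,np.load(n+'0.npz')['d']) for n in('top','scene')}
for nm,c,bot,bar in [('lid_a/deep',(.565,-.42),.048,.086),('shallow',(.507,-.266),.030,.053),('lid_b',(.437,.303),.004,.037),('yellow',(.38,-.557),.006,.03)]:
    for n,p in near(D,c,bot,bot+.016,.1,.075).items(): print(nm,n,'body',rect(p))
    for n,p in near(D,c,bar-.005,bar+.006,.03,.03).items(): print(nm,n,'bar',rect(p) if len(p)>3 else len(p))
big=np.hstack([cv2.resize(np.load('top0.npz')['p'][160:265,335:470],(400,311),interpolation=2),cv2.resize(np.load('top0.npz')['p'][200:305,115:250],(400,311),interpolation=2)])
sc=np.load('scene0.npz')['p']
big2=np.hstack([cv2.resize(sc[235:305,330:460],(400,215),interpolation=2),cv2.resize(sc[185:255,150:280],(400,215),interpolation=2)])
cv2.imwrite('pics/c1.png',np.vstack([big,big2])[:,:,::-1])
E
```

```text
lid_a/deep top body [ 567.8 -418.8  150.8  101.8    0.4 1317.    60.2]
lid_a/deep scene body [ 570.  -420.8  157.2  103.     1.3  760.    61. ]
lid_a/deep top bar [ 567.4 -419.1   34.    10.7   89.9   67.    86.7]
lid_a/deep scene bar [ 570.8 -420.2   35.1   16.2  -88.1   53.    86.9]
shallow top body [ 510.5 -265.8  143.6   93.5   -7.9  322.    37.5]
shallow scene body [ 521.2 -264.9  163.   106.3   -4.2  426.    37.4]
shallow top bar [ 519.3 -267.7   51.    28.2   81.2   66.    53.5]
shallow scene bar [ 508.9 -266.4   56.    53.2   -8.8   58.    53.2]
lid_b top body [ 437.4  303.   197.8  149.9   -0.  1459.    10.5]
lid_b scene body [436.9 305.9 200.  143.4   0.3 993.   10.4]
lid_b top bar [431.9 302.3  36.6  11.5  82.4  61.   36.3]
lid_b scene bar [433.2 301.2  37.7  12.5  87.2  32.   37.7]
yellow top body [ 379.8 -556.2  198.8  143.3    2.1  642.    11. ]
yellow scene body [ 379.4 -557.8  199.5  147.7    0.4  861.    10.3]
yellow top bar [ 375.6 -558.    33.8   12.5  -63.6   61.    31. ]
yellow scene bar [ 376.6 -558.6   34.5   14.8  -69.4   72.    31.9]
```

View pics/c1.png

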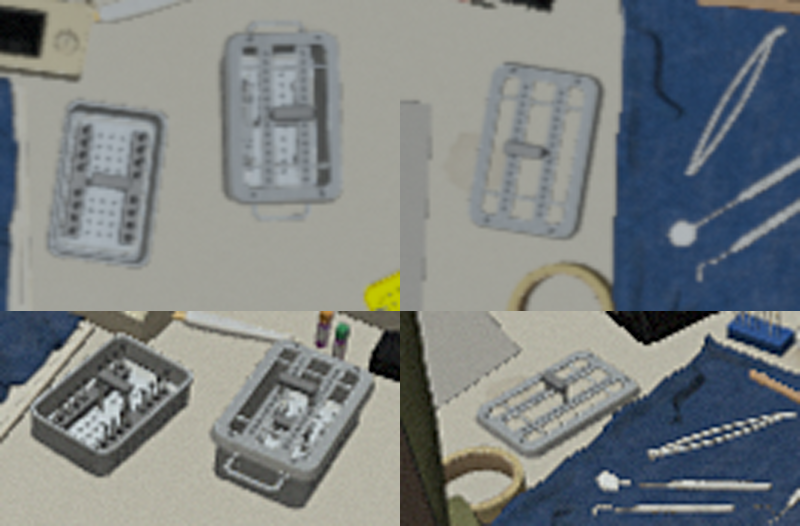

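The crop shows each grip bar lying across its part, in line with y. The deep container's lid is seated, and the shallow one holds the tall organiser open, at a yaw of about −8°. Lid_b lies about −6° left of the towel. The depth heights (bars 0.086, 0.053 and 0.037) match the text, so I'm moving to lid_a.

Request:
{"name": "jog_arm", "arguments": {
  "rows": [
    [0, 0, 0, 0, 0, 0, 6.9],
    [0, 0, 0, 0, 0, 0, 6.9],
    [0, 0, 0, 0, 0, 0, 6.9],
    [0, 0, 0, 0, 0, 0, 6.9],
    [0, 0, 0, 0, 0, 0, 6.9],
    [0, 0, 0, 0, 0, 0, 6.9],
    [0, 0, 0, 0, 0, 0, 6.9],
    [0, 0, 0, 0, 0, 0, 6.9],
    [0, 0, 0, 0, 0, 0, 6.9],
    [0, 0.03, 0.02, 0, 0, 0, 0],
    [0, 0.03, 0.02, 0, 0, 0, 0],
    [0, 0.03, 0.02, 0, 0, 0, 0]
  ],
  "grip_force": 30
}}

```text
time_s: 2.0
tool_pos: [0.385, 0.5213, 0.4049]
tool_rot: [-180.0, -0.0, 1.2]
force: [0.7, 0.6, -0.2]
grip_width: 0.0874
```

Request:
{"name": "jog_arm", "arguments": {
  "rows": [
    [0, 0.02, 0.035, 0, 0, 0, 0],
    [0, 0.02, 0.035, 0, 0, 0, 0],
    [0, 0.01, 0.038, 0, 0, 0, 0],
    [0, 0, 0.04, 0, 0, 0, 0],
    [0, 0, 0.04, 0, 0, 0, 0],
    [0, 0, 0.04, 0, 0, 0, 0],
    [0, 0, 0.04, 0, 0, 0, 0],
    [0, 0, 0.04, 0, 0, 0, 0],
    [0, 0, 0.04, 0, 0, 0, 0],
    [0, 0, 0.04, 0, 0, 0, 0],
    [0, 0, 0.04, 0, 0, 0, 0],
    [0, 0, 0.04, 0, 0, 0, 0]
  ]
}}

```text
time_s: 3.0
tool_pos: [0.4428, 0.0524, 0.4051]
tool_rot: [-179.9, -0.1, 1.0]
force: [-0.1, 1.0, 0.5]
grip_width: 0.0868
```

Request:
{"name": "jog_arm", "arguments": {
  "rows": [
    [0, 0, 0.04, 0, 0, 0, 0],
    [0, 0, 0.04, 0, 0, 0, 0],
    [0, 0, 0.04, 0, 0, 0, 0],
    [0, 0, 0.04, 0, 0, 0, 0],
    [0, 0, 0.04, 0, 0, 0, 0],
    [0, 0, 0.04, 0, 0, 0, 0],
    [0, 0.02, 0.036, 0, 0, 0, 0],
    [0, 0.02, 0.036, 0, 0, 0, 0],
    [0, 0.02, 0.036, 0, 0, 0, 0],
    [0, 0.02, 0.036, 0, 0, 0, 0],
    [0, 0.02, 0.036, 0, 0, 0, 0],
    [0, 0.02, 0.036, 0, 0, 0, 0]
  ]
}}

```text
time_s: 4.0
tool_pos: [0.5731, -0.4004, 0.4038]
tool_rot: [-180.0, 0.0, 1.1]
force: [0.3, -0.4, 1.2]
grip_width: 0.087
```

Request:
{"name": "jog_arm", "arguments": {
  "rows": [
    [0, 0.004, 0.013, 0.02, 0, 0, 0],
    [0, 0, 0, 0.03, 0, 0, 0],
    [0, 0, 0, 0.03, 0, 0, 0],
    [0, 0, 0, 0.02, 0, 0, 0],
    [0, 0, 0, 0, 0, 0, 0]
  ]
}}

```text
time_s: 4.42
tool_pos: [0.575, -0.4107, 0.299]
tool_rot: [-179.7, 0.4, 1.0]
force: [-1.4, 0.4, -0.6]
grip_width: 0.0868
```

Run:
```python
from m import *
print(status.get_obs()['tool_pos'])
p,d=cams.read_camera('scene');C=cloud('scene',d)
p2,d2=cams.read_camera('top')
np.savez('a.npz',d=d,d2=d2)
cv2.imwrite('pics/s1.png',np.hstack([cv2.resize(p[150:330,330:530],(400,360)),cv2.resize(p2[140:320,330:530],(400,360))])[:,:,::-1])
```

```text
[ 0.575  -0.4107  0.299 ]
```

View pics/s1.png

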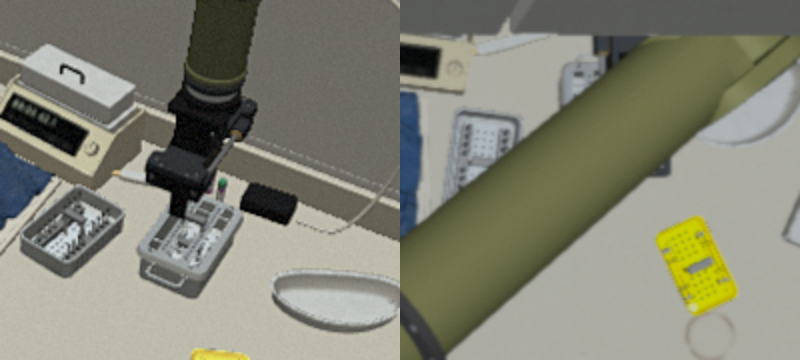

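The scene view shows the fingers just above the lid on the deep container, straddling the bar. From above the arm hides it. I'll correct a few mm and go down.

Request:
{"name": "jog_arm", "arguments": {
  "rows": [
    [0, -0.006, 0.009, 0.01, 0, 0, 0],
    [0, 0, 0, 0.015, 0, 0, 0],
    [0, 0, 0, 0, 0, 0, 0],
    [0, 0, 0, 0, 0, 0, 0]
  ]
}}

```text
time_s: 4.85
tool_pos: [0.5695, -0.4213, 0.2791]
tool_rot: [-179.9, 0.0, 1.0]
force: [0.8, -0.7, 0.1]
grip_width: 0.0868
```

Request:
{"name": "jog_arm", "arguments": {
  "rows": [
    [0, 0, -0.001, 0.012, 0, 0, 0],
    [0, 0, 0, 0.012, 0, 0, 0],
    [0, 0, 0, 0.006, 0, 0, 0],
    [0, 0, 0, 0, 0, 0, 0],
    [0, 0, 0, 0, 0, 0, 0]
  ]
}}

```text
time_s: 5.27
tool_pos: [0.5699, -0.4199, 0.2489]
tool_rot: [-180.0, 0.1, 1.1]
force: [0.4, -0.1, 0.7]
grip_width: 0.0871
```

Request:
{"name": "jog_arm", "arguments": {
  "rows": [
    [0, 0, 0, 0.002, 0, 0, 0],
    [1, 0, 0, 0, 0, 0, 0],
    [1, 0, 0, 0, 0, 0, 0],
    [1, 0, 0, 0, 0, 0, 0],
    [1, 0, 0, 0, 0, 0, 0],
    [1, 0, 0, 0, 0, 0, 0],
    [1, 0, 0, 0, 0, 0, 0],
    [1, 0, 0, 0, 0, 0, 0],
    [1, 0, 0, 0, 0, 0, 0]
  ],
  "grip_force": 30
}}

```text
time_s: 6.02
tool_pos: [0.5699, -0.4203, 0.2478]
tool_rot: [-180.0, -0.0, 1.0]
force: [0.5, 0.4, -0.6]
grip_width: 0.0417
```

Request:
{"name": "jog_arm", "arguments": {
  "rows": [
    [1, 0, 0, 0, 0, 0, 0],
    [1, 0, 0, 0, 0, 0, 0],
    [1, 0, 0, 0, 0, 0, 0],
    [1, 0, 0, 0, 0, 0, 0],
    [1, 0, 0, 0, 0, 0, 0],
    [1, 0, 0, 0, 0, 0, 0],
    [1, 0, 0, 0, 0, 0, 0],
    [1, 0, 0, 0, 0, 0, 0]
  ]
}}

```text
time_s: 6.68
tool_pos: [0.5698, -0.4203, 0.2477]
tool_rot: [-180.0, 0.0, 1.0]
force: [-1.1, 0.9, 0.4]
grip_width: 0.0118
```

Request:
{"name": "jog_arm", "arguments": {
  "rows": [
    [1, 0, 0, -0.01, 0, 0, 0],
    [1, 0, 0, -0.02, 0, 0, 0],
    [1, 0, 0, -0.025, 0, 0, 0],
    [1, 0, 0, -0.025, 0, 0, 0],
    [1, -0.03, -0.005, 0, 0, 0, 0],
    [1, -0.03, -0.007, 0, 0, 0, 0],
    [1, -0.03, -0.007, 0, 0, 0, 0],
    [1, -0.03, -0.007, 0, 0, 0, 0],
    [1, -0.03, -0.006, 0, 0, 0, 0],
    [1, -0.03, -0.003, 0, 0, 0, 0],
    [1, 0, 0, 0, 0, 0, 0],
    [1, 0, 0, 0, 0, 0, 0]
  ]
}}

```text
time_s: 7.68
tool_pos: [0.3874, -0.389, 0.3284]
tool_rot: [-179.9, -0.1, 0.9]
force: [0.2, 0.1, -1.7]
grip_width: 0.0115
```

Request:
{"name": "jog_arm", "arguments": {
  "rows": [
    [1, 0, -0.004, 0.03, 0, 0, 0],
    [1, 0, 0, 0.03, 0, 0, 0],
    [1, 0, 0, 0.03, 0, 0, 0],
    [1, 0, 0, 0.02, 0, 0, 0],
    [1, 0, 0, 0.01, 0, 0, 0],
    [1, 0, 0, 0.005, 0, 0, 0],
    [1, 0, 0, 0.0, 0, 0, 0],
    [1, 0, 0, 0.0, 0, 0, 0]
  ]
}}

```text
time_s: 8.35
tool_pos: [0.39, -0.3851, 0.2038]
tool_rot: [179.9, -0.1, 1.1]
force: [-0.6, -0.8, -1.7]
grip_width: 0.0118
```

Request:
{"name": "jog_arm", "arguments": {
  "rows": [
    [1, 0, 0, 0.003, 0, 0, 0],
    [1, 0, 0, 0.002, 0, 0, 0],
    [1, 0, 0, 0, 0, 0, 0]
  ]
}}

```text
time_s: 8.6
tool_pos: [0.3897, -0.3848, 0.1984]
tool_rot: [180.0, -0.1, 1.1]
force: [-0.2, 0.2, -1.5]
grip_width: 0.0117
```

Request:
{"name": "jog_arm", "arguments": {
  "rows": [
    [1, 0, 0, 0.002, 0, 0, 0],
    [1, 0, 0, 0, 0, 0, 0],
    [0.5, 0, 0, 0, 0, 0, 0],
    [0.5, 0, 0, 0, 0, 0, 0],
    [0.5, 0, 0, 0, 0, 0, 0],
    [0.5, 0, 0, 0, 0, 0, 0],
    [0.5, 0, 0, -0.01, 0, 0, 0],
    [0.5, 0, 0, -0.03, 0, 0, 0],
    [0.5, 0, 0, -0.04, 0, 0, 0],
    [0.5, 0, 0, -0.04, 0, 0, 0],
    [0.5, 0.01, -0.04, 0, 0, 0, 0],
    [0.5, 0.01, -0.04, 0, 0, 0, 0]
  ]
}}

```text
time_s: 9.6
tool_pos: [0.4073, -0.3067, 0.3189]
tool_rot: [179.8, -0.3, 0.6]
force: [1.4, 2.0, -1.4]
grip_width: 0.0432
```

Request:
{"name": "jog_arm", "arguments": {
  "rows": [
    [0.5, 0.01, -0.04, 0, 0, 0, 0],
    [0.5, 0.01, -0.04, 0, 0, 0, 0],
    [0.5, 0, -0.04, 0, 0, 0, 0],
    [0.5, 0, -0.04, 0, 0, 0, 0],
    [0.5, 0, -0.04, 0, 0, 0, 0],
    [0.5, 0, -0.04, 0, 0, 0, 0],
    [0.5, 0, -0.04, 0, 0, 0, 0],
    [0.5, 0, -0.04, 0, 0, 0, 0],
    [0.5, 0, -0.04, 0, 0, 0, 0],
    [0.5, 0, -0.04, 0, 0, 0, 0]
  ]
}}

```text
time_s: 10.43
tool_pos: [0.4201, 0.0976, 0.3166]
tool_rot: [-179.9, -0.1, 1.0]
force: [1.2, 0.4, -0.6]
grip_width: 0.0437
```

```bash
cat > look.py <<'E'
from m import *
import sys
def look(tag,N=3):
    D={};P={}
    for n in('top','scene'):
        ds=[]
        for i in range(N):
            p,d=cams.read_camera(n); ds.append(d)
        D[n]=cloud(n,np.median(ds,0)); P[n]=p
    np.savez(f'{tag}.npz',**{k+'C':v for k,v in D.items()},**P)
    return D,P
def crop(P,c,h=45):
    out=[]
    for n in('top','scene'):
        cc,f,R=cam(n); q=R.T@(np.array(c)-cc['eye']); u=int(cc['cx']+f*q[0]/-q[2]); v=int(cc['cy']-f*q[1]/-q[2])
        v0=max(v-h,0);u0=max(u-h,0); out.append(cv2.resize(P[n][v0:v0+2*h,u0:u0+2*h],(390,390),interpolation=2))
    return np.hstack(out)
E
python3 - <<'E'
from look import *
D,P=look('b')
for nm,c,lo,hi,hx,hy in [('deep rim',(.569,-.42),.052,.062,.085,.065),('low bar',(.569,-.42),.0295,.038,.02,.03),('shallow rim',(.510,-.266),.032,.042,.085,.06),('tall bar',(.508,-.266),.050,.058,.022,.03),('lid_a bar',(.39,-.385),.032,.043,.03,.03),('lid_b bar',(.432,.302),.032,.043,.03,.03),('lid_a plate',(.39,-.385),.006,.02,.085,.06)]:
    o=near(D,c,lo,hi,hx,hy)
    for n in o: print(nm,n,rect(o[n]) if len(o[n])>3 else len(o[n]))
cv2.imwrite('pics/b.png',crop(P,(.52,-.34,.03),50)[:,:,::-1])
E
```

```text
deep rim top [ 568.5 -419.6  142.4   93.6    1.1  335.    57.5]
deep rim scene [ 572.1 -419.5  148.5   93.7    0.6  287.    58.6]
low bar top [ 569.4 -420.    34.3   11.2  -88.5   61.    33.7]
low bar scene [ 570.8 -421.5   35.4   14.1  -84.3   48.    34.5]
shallow rim top [ 510.5 -265.8  143.1   93.2   -8.   301.    37.4]
shallow rim scene [ 513.8 -265.2  147.1   95.5   -7.8  341.    38.1]
tall bar top [ 511.9 -271.3   42.6   13.5  -89.5   60.    53.3]
tall bar scene [ 513.7 -272.3   46.    13.8  -85.4   44.    54.8]
lid_a bar top [ 388.9 -384.    34.3    8.1  -89.6   56.    37.3]
lid_a bar scene [ 392.  -384.6   34.2   14.7   89.2   61.    38.5]
lid_b bar top 0
lid_b bar scene [434.5 300.8  34.   13.8  77.4  35.   38.9]
lid_a plate top [ 387.4 -382.6  153.6  104.3    1.7 1247.    11.4]
lid_a plate scene [ 389.7 -384.8  167.6  113.5   -1.  1092.    12.9]
```

View pics/b.png

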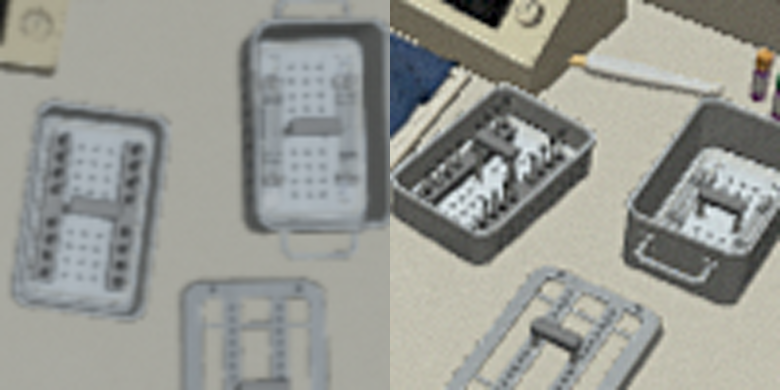

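The low organiser is now bare in the deep container, lid_a lies flat on patch 1, and the robot and top camera agree to about 1 mm. Next I fetch the low organiser.

Request:
{"name": "jog_arm", "arguments": {
  "rows": [
    [0.5, 0, 0.04, 0, 0, 0, 0],
    [0.5, 0, 0.04, 0, 0, 0, 0],
    [0.5, 0, 0.04, 0, 0, 0, 0],
    [0.5, 0, 0.04, 0, 0, 0, 0],
    [0.5, 0, 0.04, 0, 0, 0, 0],
    [0.5, 0, 0.04, 0, 0, 0, 0],
    [0.5, 0, 0.04, 0, 0, 0, 0],
    [0.5, 0.02, 0.036, 0, 0, 0, 0],
    [0.5, 0.02, 0.036, 0, 0, 0, 0],
    [0.5, 0.02, 0.036, 0, 0, 0, 0],
    [0.5, 0.02, 0.036, 0, 0, 0, 0],
    [0.5, 0.02, 0.036, 0, 0, 0, 0]
  ]
}}

```text
time_s: 11.73
tool_pos: [0.5288, -0.365, 0.3154]
tool_rot: [180.0, 0.1, 0.9]
force: [0.9, 0.4, 1.9]
grip_width: 0.0434
```

Request:
{"name": "jog_arm", "arguments": {
  "rows": [
    [0.5, 0.02, 0.036, 0, 0, 0, 0],
    [0.5, 0.02, 0.022, 0, 0, 0, 0],
    [0.5, 0, 0, 0, 0, 0, 0],
    [0.5, 0, 0, 0, 0, 0, 0],
    [0.5, 0, 0, 0, 0, 0, 0]
  ]
}}

```text
time_s: 12.15
tool_pos: [0.5685, -0.4201, 0.3158]
tool_rot: [-180.0, 0.1, 0.9]
force: [-0.3, -0.1, 0.3]
grip_width: 0.0434
```

Request:
{"name": "jog_arm", "arguments": {
  "rows": [
    [0.5, 0.001, 0, 0.03, 0, 0, 0],
    [0.5, 0, 0, 0.03, 0, 0, 0],
    [0.5, 0, 0, 0.03, 0, 0, 0],
    [0.5, 0, 0, 0.01, 0, 0, 0],
    [0.5, 0, 0, 0.01, 0, 0, 0],
    [0.5, 0, 0, 0.005, 0, 0, 0],
    [0.5, 0, 0, 0.003, 0, 0, 0],
    [0.5, 0, 0, 0, 0, 0, 0],
    [0.5, 0, 0, 0, 0, 0, 0]
  ]
}}

```text
time_s: 12.9
tool_pos: [0.5713, -0.4196, 0.1993]
tool_rot: [179.9, -0.1, 1.0]
force: [0.3, 0.5, -0.3]
grip_width: 0.0433
```

Request:
{"name": "jog_arm", "arguments": {
  "rows": [
    [0.5, -0.001, 0, 0.005, 0, 0, 0],
    [0.5, 0, 0, 0, 0, 0, 0],
    [1, 0, 0, 0, 0, 0, 0],
    [1, 0, 0, 0, 0, 0, 0],
    [1, 0, 0, 0, 0, 0, 0],
    [1, 0, 0, 0, 0, 0, 0],
    [1, 0, 0, 0, 0, 0, 0],
    [1, 0, 0, 0, 0, 0, 0],
    [1, 0, 0, 0, 0, 0, 0],
    [1, 0, 0, 0, 0, 0, 0],
    [1, 0, 0, 0, 0, 0, 0]
  ]
}}

```text
time_s: 13.82
tool_pos: [0.57, -0.4193, 0.1928]
tool_rot: [180.0, -0.0, 1.0]
force: [0.7, 0.4, 0.2]
grip_width: 0.0117
```

Request:
{"name": "jog_arm", "arguments": {
  "rows": [
    [1, 0, 0, -0.01, 0, 0, 0],
    [1, 0, 0, -0.025, 0, 0, 0],
    [1, 0, 0, -0.035, 0, 0, 0],
    [1, 0, 0, -0.035, 0, 0, 0],
    [1, -0.032, -0.022, 0, 0, 0, 0],
    [1, -0.032, -0.022, 0, 0, 0, 0],
    [1, -0.032, -0.022, 0, 0, 0, 0],
    [1, -0.032, -0.022, 0, 0, 0, 0],
    [1, -0.032, -0.022, 0, 0, 0, 0],
    [1, -0.032, -0.022, 0, 0, 0, 0],
    [1, -0.031, -0.022, 0, 0, 0, 0],
    [1, 0, 0, 0, 0, 0, 0]
  ]
}}

```text
time_s: 14.82
tool_pos: [0.3484, -0.2743, 0.2986]
tool_rot: [-179.0, -0.3, 0.9]
force: [0.5, -1.0, -1.7]
grip_width: 0.0116
```

Request:
{"name": "jog_arm", "arguments": {
  "rows": [
    [1, 0, 0, 0, 0, 0, 0],
    [1, 0, 0, 0.025, 0, 0, 0],
    [1, 0, 0, 0.03, 0, 0, 0],
    [1, 0, 0, 0.025, 0, 0, 0],
    [1, 0, 0, 0.01, 0, 0, 0],
    [1, 0, 0, 0.005, 0, 0, 0],
    [1, 0, 0, 0, 0, 0, 0],
    [1, 0, 0, 0, 0, 0, 0]
  ]
}}

```text
time_s: 15.48
tool_pos: [0.3543, -0.2766, 0.204]
tool_rot: [180.0, 0.2, 0.9]
force: [0.1, 0.6, -2.6]
grip_width: 0.0118
```

Request:
{"name": "jog_arm", "arguments": {
  "rows": [
    [1, 0, -0.003, 0.006, 0, 0, 0],
    [1, 0, 0, 0.005, 0, 0, 0],
    [1, 0, 0, 0.002, 0, 0, 0],
    [1, 0, 0, 0, 0, 0, 0],
    [1, 0, 0, 0, 0, 0, 0]
  ]
}}

```text
time_s: 15.9
tool_pos: [0.3537, -0.2727, 0.1909]
tool_rot: [-179.9, 0.1, 1.0]
force: [0.1, -0.3, -2.8]
grip_width: 0.0114
```

Request:
{"name": "jog_arm", "arguments": {
  "rows": [
    [1, 0, 0, 0.0015, 0, 0, 0],
    [1, 0, 0, 0, 0, 0, 0],
    [0.5, 0, 0, 0, 0, 0, 0],
    [0.5, 0, 0, 0, 0, 0, 0],
    [0.5, 0, 0, 0, 0, 0, 0],
    [0.5, 0, 0, 0, 0, 0, 0],
    [0.5, 0, 0, -0.01, 0, 0, 0],
    [0.5, 0, 0, -0.03, 0, 0, 0],
    [0.5, 0, 0, -0.04, 0, 0, 0],
    [0.5, 0.01, 0, -0.04, 0, 0, 0],
    [0.5, 0.04, 0, 0, 0, 0, 0],
    [0.5, 0.04, 0, 0, 0, 0, 0]
  ]
}}

```text
time_s: 16.9
tool_pos: [0.4287, -0.2739, 0.3174]
tool_rot: [-178.9, -1.4, 0.9]
force: [-0.9, 1.0, 1.5]
grip_width: 0.0435
```

Run:
```python
from m import *
Z=np.load('b.npz'); D={n:Z[n+'C'] for n in('top','scene')}
for t in(.050,.0515,.0525):
    o=near(D,(.510,-.266),t,.058,.02,.03)
    for n in o: print(t,n,rect(o[n]),o[n].mean(0))
o=near(D,(.510,-.266),.050,.058,.03,.035)
q=o['top']; print(q[np.argsort(q[:,1])][::4])
for n in('top','scene'):
    for k in('tall_grip','shallow_container'): pass
```

```text
0.05 top [ 511.9 -271.3   42.6   13.5  -89.5   60.    53.3] [ 0.5113 -0.2669  0.0531]
0.05 scene [ 513.7 -272.3   46.    13.8  -85.4   44.    54.8] [ 0.5129 -0.2684  0.0544]
0.0515 top [ 511.  -266.8   33.9   11.2   82.6   50.    53.7] [ 0.511  -0.2668  0.0536]
0.0515 scene [ 513.4 -266.3   34.5   12.5  -89.6   36.    55.3] [ 0.5128 -0.2667  0.0552]
0.0525 top [ 510.5 -267.1   34.2   10.5   89.8   39.    54. ] [ 0.5113 -0.2679  0.054 ]
0.0525 scene [ 513.4 -266.3   34.5   12.5  -89.6   35.    55.3] [ 0.5129 -0.267   0.0554]
[[ 0.5188 -0.2926  0.0501]
 [ 0.5079 -0.2814  0.0545]
 [ 0.5131 -0.2788  0.0547]
 [ 0.5054 -0.2765  0.0521]
 [ 0.5106 -0.2737  0.0531]
 [ 0.5161 -0.2714  0.0506]
 [ 0.5131 -0.2709  0.0545]
 [ 0.5106 -0.2685  0.053 ]
 [ 0.508  -0.266   0.052 ]
 [ 0.5105 -0.2632  0.0534]
 [ 0.5157 -0.2606  0.0535]
 [ 0.508  -0.2582  0.0516]
 [ 0.5185 -0.2555  0.0514]
 [ 0.508  -0.2529  0.0515]
 [ 0.5128 -0.2523  0.0565]]
```

Request:
{"name": "jog_arm", "arguments": {
  "rows": [
    [0.5, 0.03, -0.002, 0, 0, 0, 3],
    [0.5, 0.03, -0.003, 0, 0, 0, 3],
    [0.5, 0.02, -0.002, 0, 0, 0, 3],
    [0.5, 0, 0, 0.02, 0, 0, 0],
    [0.5, 0, 0, 0.02, 0, 0, 0],
    [0.5, 0, 0, 0, 0, 0, 0],
    [0.5, 0, 0, 0, 0, 0, 0],
    [0.5, 0, 0, 0, 0, 0, 0]
  ]
}}

```text
time_s: 17.57
tool_pos: [0.5085, -0.2674, 0.2696]
tool_rot: [-179.8, 0.3, -8.2]
force: [0.6, -0.3, -0.2]
grip_width: 0.0436
```

Request:
{"name": "jog_arm", "arguments": {
  "rows": [
    [0.5, 0.003, 0, 0.02, 0, 0, 0],
    [0.5, 0, 0, 0.02, 0, 0, 0],
    [0.5, 0, 0, 0.01, 0, 0, 0],
    [0.5, 0, 0, 0.005, 0, 0, 0],
    [0.5, 0, 0, 0, 0, 0, 0],
    [0.5, 0, 0, 0, 0, 0, 0]
  ]
}}

```text
time_s: 18.07
tool_pos: [0.5115, -0.2675, 0.2147]
tool_rot: [-179.8, 0.2, -8.2]
force: [-0.3, 0.0, 0.4]
grip_width: 0.0433
```

Request:
{"name": "jog_arm", "arguments": {
  "rows": [
    [0.5, 0, 0, 0.001, 0, 0, 0],
    [1, 0, 0, 0, 0, 0, 0],
    [1, 0, 0, 0, 0, 0, 0],
    [1, 0, 0, 0, 0, 0, 0],
    [1, 0, 0, 0, 0, 0, 0],
    [1, 0, 0, 0, 0, 0, 0],
    [1, 0, 0, 0, 0, 0, 0],
    [1, 0, 0, 0, 0, 0, 0],
    [1, 0, 0, 0, 0, 0, 0],
    [1, 0, 0, 0, 0, 0, 0]
  ]
}}

```text
time_s: 18.9
tool_pos: [0.5115, -0.2671, 0.2128]
tool_rot: [-179.8, 0.3, -8.1]
force: [1.2, -0.5, 0.2]
grip_width: 0.0117
```

Request:
{"name": "jog_arm", "arguments": {
  "rows": [
    [1, 0, 0, -0.01, 0, 0, 0],
    [1, 0, 0, -0.02, 0, 0, 0],
    [1, 0, 0, -0.035, 0, 0, 0],
    [1, 0, 0, -0.035, 0, 0, -3],
    [1, 0, 0, 0, 0, 0, -3],
    [1, 0, 0, 0, 0, 0, -3.2],
    [1, 0.011, 0.031, 0, 0, 0, 0],
    [1, 0.011, 0.031, 0, 0, 0, 0],
    [1, 0.011, 0.031, 0, 0, 0, 0],
    [1, 0.011, 0.031, 0, 0, 0, 0],
    [1, 0.011, 0.03, 0, 0, 0, 0],
    [1, 0, 0, 0, 0, 0, 0]
  ]
}}

```text
time_s: 19.9
tool_pos: [0.5681, -0.4266, 0.311]
tool_rot: [179.9, 0.4, 0.7]
force: [-1.8, -0.1, -2.5]
grip_width: 0.0115
```

Request:
{"name": "jog_arm", "arguments": {
  "rows": [
    [1, 0, 0, 0, 0, 0, 0],
    [1, 0, 0, 0.02, 0, 0, 0],
    [1, 0, 0, 0.01, 0, 0, 0],
    [1, 0, 0, 0, 0, 0, 0],
    [1, 0, 0, 0, 0, 0, 0]
  ]
}}

```text
time_s: 20.32
tool_pos: [0.5695, -0.4188, 0.2809]
tool_rot: [-179.6, 0.4, 1.1]
force: [0.3, -0.4, -2.5]
grip_width: 0.0113
```

Request:
{"name": "jog_arm", "arguments": {
  "rows": [
    [1, 0, 0.001, 0.015, 0, 0, 0],
    [1, 0, 0, 0.01, 0, 0, 0],
    [1, 0, 0, 0.01, 0, 0, 0],
    [1, 0, 0, 0, 0, 0, 0],
    [1, 0, 0, 0, 0, 0, 0]
  ]
}}

```text
time_s: 20.73
tool_pos: [0.569, -0.4208, 0.2455]
tool_rot: [-179.6, 0.4, 1.1]
force: [0.5, 0.6, -2.7]
grip_width: 0.0117
```

Force is unchanged with the tray well below the rim, so I'll lower it the rest of the way.

Request:
{"name": "jog_arm", "arguments": {
  "rows": [
    [1, 0, 0, 0.012, 0, 0, 0],
    [1, 0, 0, 0.01, 0, 0, 0],
    [1, 0, 0, 0.006, 0, 0, 0],
    [1, 0, 0, 0.003, 0, 0, 0],
    [1, 0, 0, 0, 0, 0, 0],
    [1, 0, 0, 0, 0, 0, 0]
  ]
}}

```text
time_s: 21.23
tool_pos: [0.5691, -0.4211, 0.2155]
tool_rot: [-179.7, 0.3, 1.1]
force: [-0.9, -1.2, -1.8]
grip_width: 0.0121
```

Request:
{"name": "jog_arm", "arguments": {
  "rows": [
    [1, 0, 0, 0.003, 0, 0, 0],
    [1, 0, 0, 0, 0, 0, 0],
    [0.5, 0, 0, 0, 0, 0, 0],
    [0.5, 0, 0, 0, 0, 0, 0],
    [0.5, 0, 0, 0, 0, 0, 0],
    [0.5, 0, 0, 0, 0, 0, 0],
    [0.5, 0, 0, -0.01, 0, 0, 0],
    [0.5, 0, 0, -0.03, 0, 0, 0],
    [0.5, 0, 0, -0.04, 0, 0, 0],
    [0.5, -0.03, -0.02, 0, 0, 0, 0],
    [0.5, -0.03, -0.022, 0, 0, 0, 0],
    [0.5, -0.03, -0.022, 0, 0, 0, 0]
  ]
}}

```text
time_s: 22.23
tool_pos: [0.4773, -0.3593, 0.2948]
tool_rot: [-179.8, 0.2, 1.0]
force: [0.4, -0.2, 2.0]
grip_width: 0.0432
```

Request:
{"name": "jog_arm", "arguments": {
  "rows": [
    [0.5, -0.03, -0.022, 0, 0, 0, 0],
    [0.5, -0.03, -0.022, 0, 0, 0, 0],
    [0.5, -0.03, -0.022, 0, 0, 0, 0],
    [0.5, -0.03, -0.02, 0, 0, 0, 0],
    [0.5, 0, 0, 0, 0, 0, 0],
    [0.5, 0, 0, 0, 0, 0, 0],
    [0.5, 0, 0, 0, 0, 0, 0]
  ]
}}

```text
time_s: 22.82
tool_pos: [0.3685, -0.2828, 0.2968]
tool_rot: [-179.6, 0.2, 0.9]
force: [1.1, -0.2, 0.1]
grip_width: 0.0438
```

Run:
```python
from look import *
D,P=look('c')
print(status.get_obs()['tool_pos'],status.get_obs()['tool_rot'])
for nm,c,lo,hi,hx,hy in [('tall bar in deep',(.569,-.42),.0505,.0565,.02,.02),('lid_a bar',(.39,-.385),.032,.043,.03,.03)]:
    o=near(D,c,lo,hi,hx,hy)
    for n in o: print(nm,n,rect(o[n]) if len(o[n])>3 else len(o[n]))
cv2.imwrite('pics/c.png',crop(P,(.50,-.34,.03),60)[:,:,::-1])
```

```text
[ 0.3681 -0.2829  0.2956] [-179.7987    0.592     0.8836]
tall bar in deep top [ 566.9 -420.2   34.    10.8  -89.1   57.    53.2]
tall bar in deep scene [ 569.5 -421.3   33.8   13.4   89.    34.    54.1]
lid_a bar top 0
lid_a bar scene [ 390.3 -384.9   34.3   15.6  -80.3   61.    38.8]
```

View pics/c.png

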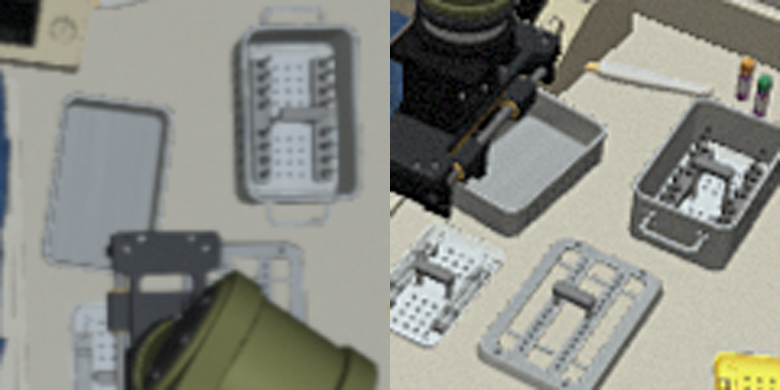

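The tall organiser stands upright in the deep container with its bar top at 53 mm, as expected. The low one sits free on patch 2, next to the lid.

Request:
{"name": "jog_arm", "arguments": {
  "rows": [
    [0.5, 0, 0, 0.02, 0, 0, 0],
    [0.5, 0, 0, 0.03, 0, 0, 0],
    [0.5, 0, 0, 0.02, 0, 0, 0],
    [0.5, -0.014, -0.01, 0, 0, 0, 0],
    [0.5, 0, 0, 0, 0, 0, 0],
    [0.5, 0, 0, 0, 0, 0, 0]
  ]
}}

```text
time_s: 23.62
tool_pos: [0.3529, -0.2725, 0.2255]
tool_rot: [-179.7, 0.5, 0.9]
force: [-0.0, 0.8, 0.6]
grip_width: 0.0437
```

Request:
{"name": "jog_arm", "arguments": {
  "rows": [
    [0.5, 0, 0, 0.02, 0, 0, 0],
    [0.5, 0, 0, 0.01, 0, 0, 0],
    [0.5, 0, 0, 0.005, 0, 0, 0],
    [0.5, 0, 0, 0, 0, 0, 0],
    [1, 0, 0, 0, 0, 0, 0],
    [1, 0, 0, 0, 0, 0, 0],
    [1, 0, 0, 0, 0, 0, 0],
    [1, 0, 0, 0, 0, 0, 0],
    [1, 0, 0, 0, 0, 0, 0],
    [1, 0, 0, 0, 0, 0, 0],
    [1, 0, 0, 0, 0, 0, 0],
    [1, 0, 0, 0, 0, 0, 0]
  ]
}}

```text
time_s: 24.62
tool_pos: [0.3533, -0.272, 0.1914]
tool_rot: [-179.6, 0.3, 0.9]
force: [1.0, 0.5, 2.6]
grip_width: 0.0116
```

Request:
{"name": "jog_arm", "arguments": {
  "rows": [
    [1, 0, 0, -0.01, 0, 0, 0],
    [1, 0, 0, -0.02, 0, 0, 0],
    [1, 0, 0, -0.02, 0, 0, 0],
    [1, 0.01, 0, -0.02, 0, 0, 0],
    [1, 0.02, 0, -0.02, 0, 0, 0],
    [1, 0.032, 0, 0, 0, 0, 0],
    [1, 0.032, 0, 0, 0, 0, 0],
    [1, 0.032, -0.003, 0, 0, 0, 3],
    [1, 0.032, -0.004, 0, 0, 0, 3],
    [1, 0, 0, 0, 0, 0, 3],
    [1, 0, 0, 0, 0, 0, 0],
    [1, 0, 0, 0, 0, 0, 0]
  ]
}}

```text
time_s: 25.62
tool_pos: [0.5107, -0.2649, 0.279]
tool_rot: [-179.7, 0.6, -8.0]
force: [-0.9, -0.3, -1.9]
grip_width: 0.0114
```

Request:
{"name": "jog_arm", "arguments": {
  "rows": [
    [1, 0, 0, 0, 0, 0, 0],
    [1, 0, 0, 0, 0, 0, 0]
  ]
}}

```text
time_s: 25.78
tool_pos: [0.5103, -0.2652, 0.28]
tool_rot: [-179.6, 0.5, -8.1]
force: [-0.1, -0.1, -1.6]
grip_width: 0.0116
```

Request:
{"name": "jog_arm", "arguments": {
  "rows": [
    [1, 0.0015, 0.001, 0.02, 0, 0, 0],
    [1, 0, 0, 0.02, 0, 0, 0],
    [1, 0, 0, 0.008, 0, 0, 0],
    [1, 0, 0, 0.008, 0, 0, 0],
    [1, 0, 0, 0.008, 0, 0, 0],
    [1, 0, 0, 0, 0, 0, 0],
    [1, 0, 0, 0, 0, 0, 0]
  ]
}}

```text
time_s: 26.37
tool_pos: [0.5124, -0.2657, 0.2162]
tool_rot: [-179.7, 0.4, -8.1]
force: [-0.7, -0.7, -1.4]
grip_width: 0.0114
```

Request:
{"name": "jog_arm", "arguments": {
  "rows": [
    [1, 0, 0, 0.01, 0, 0, 0],
    [1, 0, 0, 0.008, 0, 0, 0],
    [1, 0, 0, 0.003, 0, 0, 0],
    [1, 0, 0, 0, 0, 0, 0],
    [1, 0, 0, 0, 0, 0, 0]
  ]
}}

```text
time_s: 26.78
tool_pos: [0.5123, -0.2654, 0.1947]
tool_rot: [-179.7, 0.5, -8.1]
force: [0.1, -0.5, -3.4]
grip_width: 0.0114
```

Request:
{"name": "jog_arm", "arguments": {
  "rows": [
    [1, 0, 0, 0.0015, 0, 0, 0],
    [1, 0, 0, 0, 0, 0, 0],
    [0.5, 0, 0, 0, 0, 0, 0],
    [0.5, 0, 0, 0, 0, 0, 0],
    [0.5, 0, 0, 0, 0, 0, 0],
    [0.5, 0, 0, 0, 0, 0, 0],
    [0.5, 0, 0, -0.01, 0, 0, 0],
    [0.5, 0, 0, -0.03, 0, 0, 0],
    [0.5, 0, 0, -0.03, 0, 0, -3],
    [0.5, 0, 0, -0.02, 0, 0, -3],
    [0.5, 0, 0, 0, 0, 0, -3.1],
    [0.5, 0, 0, 0, 0, 0, 0]
  ]
}}

```text
time_s: 27.78
tool_pos: [0.5134, -0.2665, 0.2857]
tool_rot: [-179.6, 0.2, 1.1]
force: [0.3, 0.2, 0.2]
grip_width: 0.0438
```

Request:
{"name": "jog_arm", "arguments": {
  "rows": [
    [0.5, -0.031, 0.029, 0, 0, 0, 0],
    [0.5, -0.031, 0.029, 0, 0, 0, 0],
    [0.5, -0.031, 0.029, 0, 0, 0, 0],
    [0.5, -0.031, 0.029, 0, 0, 0, 0],
    [0.5, 0, 0, 0.02, 0, 0, 0],
    [0.5, 0, 0, 0.02, 0, 0, 0],
    [0.5, 0, 0, 0, 0, 0, 0],
    [0.5, 0, 0, 0, 0, 0, 0]
  ]
}}

```text
time_s: 28.45
tool_pos: [0.3925, -0.3812, 0.2427]
tool_rot: [-179.5, 0.5, 1.0]
force: [-0.3, 0.0, 0.4]
grip_width: 0.0432
```

Request:
{"name": "jog_arm", "arguments": {
  "rows": [
    [0.5, -0.003, 0.0035, 0.01, -0.4, 0.4, 0],
    [0.5, 0, 0, 0.02, 0, 0, 0],
    [0.5, 0, 0, 0.01, 0, 0, 0],
    [0.5, 0, 0, 0.003, 0, 0, 0],
    [0.5, 0, 0, 0, 0, 0, 0],
    [0.5, 0, 0, 0, 0, 0, 0]
  ]
}}

```text
time_s: 28.95
tool_pos: [0.3904, -0.3853, 0.2012]
tool_rot: [180.0, -0.0, 1.1]
force: [-0.9, 0.0, -0.3]
grip_width: 0.0437
```

Request:
{"name": "jog_arm", "arguments": {
  "rows": [
    [0.5, 0, 0, 0.003, 0, 0, 0],
    [0.5, 0, 0, 0, 0, 0, 0],
    [1, 0, 0, 0, 0, 0, 0],
    [1, 0, 0, 0, 0, 0, 0],
    [1, 0, 0, 0, 0, 0, 0],
    [1, 0, 0, 0, 0, 0, 0],
    [1, 0, 0, 0, 0, 0, 0],
    [1, 0, 0, 0, 0, 0, 0],
    [1, 0, 0, 0, 0, 0, 0],
    [1, 0, 0, 0, 0, 0, 0]
  ]
}}

```text
time_s: 29.78
tool_pos: [0.39, -0.3852, 0.1976]
tool_rot: [180.0, -0.0, 1.0]
force: [0.8, -0.1, 0.3]
grip_width: 0.0116
```

Request:
{"name": "jog_arm", "arguments": {
  "rows": [
    [1, 0, 0, -0.01, 0, 0, 0],
    [1, 0, 0, -0.025, 0, 0, 0],
    [1, 0, 0, -0.03, 0, 0, 0],
    [1, 0, 0, -0.025, 0, 0, 0],
    [1, 0.03, 0.0065, 0, 0, 0, 0],
    [1, 0.03, 0.0065, 0, 0, 0, 0],
    [1, 0.03, 0.0065, 0, 0, 0, 0],
    [1, 0.03, 0.0065, 0, 0, 0, 0],
    [1, 0.03, 0.0065, 0, 0, 0, 0],
    [1, 0.03, 0.006, 0, 0, 0, 0],
    [1, 0, 0, 0, 0, 0, 0],
    [1, 0, 0, 0, 0, 0, 0]
  ]
}}

```text
time_s: 30.78
tool_pos: [0.5723, -0.4196, 0.2869]
tool_rot: [180.0, 0.1, 1.2]
force: [-0.9, 0.0, -2.0]
grip_width: 0.0117
```

Request:
{"name": "jog_arm", "arguments": {
  "rows": [
    [1, 0, 0, 0.01, 0, 0, 0],
    [1, 0, 0, 0, 0, 0, 0],
    [1, 0, 0, 0, 0, 0, 0]
  ]
}}

```text
time_s: 31.03
tool_pos: [0.5691, -0.4204, 0.2768]
tool_rot: [-179.9, 0.1, 0.9]
force: [-0.1, 0.4, -1.6]
grip_width: 0.0118
```

Request:
{"name": "jog_arm", "arguments": {
  "rows": [
    [1, 0.001, 0, 0.01, 0, 0, 0],
    [1, 0, 0, 0.006, 0, 0, 0],
    [1, 0, 0, 0.003, 0, 0, 0],
    [1, 0, 0, 0.003, 0, 0, 0],
    [1, 0, 0, 0, 0, 0, 0],
    [1, 0, 0, 0, 0, 0, 0]
  ]
}}

```text
time_s: 31.53
tool_pos: [0.5716, -0.4204, 0.2554]
tool_rot: [180.0, 0.0, 1.0]
force: [-0.8, -1.0, -1.3]
grip_width: 0.0117
```

Request:
{"name": "jog_arm", "arguments": {
  "rows": [
    [1, -0.001, 0, 0.003, 0, 0, 0],
    [1, 0, 0, 0.003, 0, 0, 0],
    [1, 0, 0, 0, 0, 0, 0],
    [1, 0, 0, 0, 0, 0, 0]
  ]
}}

```text
time_s: 31.87
tool_pos: [0.5706, -0.4204, 0.2493]
tool_rot: [-180.0, 0.0, 1.0]
force: [-0.1, -0.4, -2.7]
grip_width: 0.0117
```

Request:
{"name": "jog_arm", "arguments": {
  "rows": [
    [1, 0, 0, 0.002, 0, 0, 0],
    [1, 0, 0, 0.001, 0, 0, 0],
    [1, 0, 0, 0, 0, 0, 0],
    [1, 0, 0, 0, 0, 0, 0]
  ]
}}

```text
time_s: 32.2
tool_pos: [0.5707, -0.4205, 0.2469]
tool_rot: [180.0, -0.0, 1.0]
force: [-1.2, -0.2, -0.1]
grip_width: 0.0119
```

Request:
{"name": "jog_arm", "arguments": {
  "rows": [
    [1, 0, 0, 0.001, 0, 0, 0],
    [1, 0, 0, 0, 0, 0, 0],
    [0.5, 0, 0, 0, 0, 0, 0],
    [0.5, 0, 0, 0, 0, 0, 0],
    [0.5, 0, 0, 0, 0, 0, 0],
    [0.5, 0, 0, 0, 0, 0, 0],
    [0.5, 0, 0, -0.01, 0, 0, 0],
    [0.5, 0, 0, -0.03, 0, 0, 0],
    [0.5, 0, 0, -0.03, 0, 0, 0],
    [0.5, -0.016, -0.038, 0, 0, 0, 0],
    [0.5, -0.016, -0.038, 0, 0, 0, 0],
    [0.5, -0.016, -0.038, 0, 0, 0, 0]
  ]
}}

```text
time_s: 33.2
tool_pos: [0.5197, -0.3073, 0.3164]
tool_rot: [179.9, -0.1, 0.9]
force: [-0.3, 1.5, 1.9]
grip_width: 0.0434
```

Request:
{"name": "jog_arm", "arguments": {
  "rows": [
    [0.5, -0.016, -0.038, 0, 0, 0, 0],
    [0.5, -0.016, -0.038, 0, 0, 0, 0],
    [0.5, -0.016, -0.038, 0, 0, 0, 0],
    [0.5, -0.016, -0.038, 0, 0, 0, 0],
    [0.5, -0.014, -0.038, 0, 0, 0, 0],
    [0.5, 0, -0.04, 0, 0, 0, 0],
    [0.5, 0, -0.04, 0, 0, 0, 0],
    [0.5, 0, 0, 0, 0, 0, 0]
  ]
}}

```text
time_s: 33.87
tool_pos: [0.4392, -0.0362, 0.3164]
tool_rot: [-179.6, -0.1, 1.6]
force: [-0.5, -0.6, -0.0]
grip_width: 0.0438
```

Run:
```python
from look import *
D,P=look('d')
D0={n:cloud(n,np.load(n+'0.npz')['d']) for n in('top','scene')}
print(status.get_obs()['tool_pos'],status.get_obs()['tool_rot'])
for nm,c,lo,hi,hx,hy in [('lid_a bar',(.57,-.42),.0815,.092,.03,.03),('lid_a plate',(.57,-.42),.055,.066,.085,.06),('lowbar',(.512,-.266),.0295,.0365,.018,.018),('lid_b bar',(.434,.302),.032,.043,.03,.03),('lid_b plate',(.434,.302),.007,.016,.084,.062),('shallow rim',(.511,-.266),.033,.041,.085,.06)]:
    for t,E in(('now',D),('t0',D0)):
        if t=='t0' and 'lid_b' not in nm: continue
        o=near(E,c,lo,hi,hx,hy)
        for n in o: print(t,nm,n,rect(o[n]) if len(o[n])>3 else len(o[n]))
C=D['top']; o=near({'top':C},(.57,-.42),.055,.066,.085,.06)['top']
A=np.c_[o[:,:2]-o[:,:2].mean(0),np.ones(len(o))]; print('plane tilt deg',np.degrees(np.linalg.lstsq(A,o[:,2],rcond=None)[0][:2]))
a=crop(P,(.53,-.34,.03),45);b=crop(P,(.434,.302,.01),45)
cv2.imwrite('pics/d.png',cv2.resize(np.vstack([a,b])[:,:,::-1],(600,600)))
```

```text
[ 0.4399 -0.0451  0.3157] [179.9877   0.0468   0.8223]
now lid_a bar top [ 569.9 -419.    33.7   10.5  -89.9   69.    86.3]
now lid_a bar scene [ 571.7 -419.7   35.    13.2  -89.8   57.    87.9]
now lid_a plate top [ 570.  -419.4  150.7  100.5    1.1 1316.    60.6]
now lid_a plate scene [ 570.9 -420.6  155.9  101.9    0.8  924.    62.3]
now lowbar top [ 510.3 -266.3   32.2   11.9   82.6   52.    34. ]
now lowbar scene [ 511.9 -266.6   33.3   15.4   81.4   35.    34.4]
now lid_b bar top [431.9 302.2  35.8  11.5  82.   62.   36.5]
now lid_b bar scene [434.5 300.4  35.8  13.2  81.5  36.   38.3]
t0 lid_b bar top [431.9 302.3  36.6  11.5  82.4  61.   36.3]
t0 lid_b bar scene [433.2 301.2  37.7  12.5  87.2  32.   37.7]
now lid_b plate top [ 431.9  301.2  150.5  101.3   -9.  1234.    11. ]
now lid_b plate scene [432.3 301.5 164.4 116.1  -1.3 603.   12.9]
t0 lid_b plate top [ 431.   293.6  150.9  115.5   -9.3 1170.    11.1]
t0 lid_b plate scene [435.3 302.1 165.1 122.3   0.7 548.   12.1]
now shallow rim top [ 510.3 -265.9  143.    93.    -7.9  327.    37.3]
now shallow rim scene [ 513.5 -265.1  146.    94.8   -7.3  281.    37.5]
plane tilt deg [ 0.0636 -0.1375]
```

View pics/d.png

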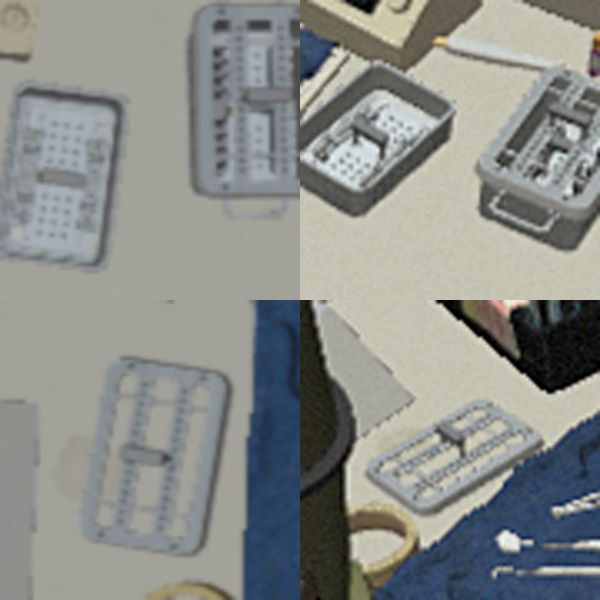

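Lid_a sits level on the deep container with plate at 60.6 mm and tilt under 0.15°. The low organiser is seated in the shallow one with its bar top at 34 mm. Lid_b lies at about (0.433, 0.301), yaw −8.5°, so I fetch it now.

Request:
{"name": "jog_arm", "arguments": {
  "rows": [
    [0.5, 0, -0.038, 0, 0, 0, 0],
    [0.5, 0, -0.038, 0, 0, 0, 0],
    [0.5, 0, -0.038, 0, 0, 0, 0],
    [0.5, 0, -0.038, 0, 0, 0, 0],
    [0.5, 0, -0.038, 0, 0, 0, 0],
    [0.5, 0, -0.038, 0, 0, 0, 0],
    [0.5, 0, -0.038, 0, 0, 0, 0],
    [0.5, 0, -0.04, 0, 0, 0, 0],
    [0.5, -0.002, -0.04, 0, 0, 0, 0],
    [0.5, 0, 0, 0.02, 0, 0, 3],
    [0.5, 0, 0, 0.02, 0, 0, 3],
    [0.5, 0, 0, 0.02, 0, 0, 3.2]
  ]
}}

```text
time_s: 35.17
tool_pos: [0.4326, 0.3024, 0.2548]
tool_rot: [179.9, -0.0, -8.4]
force: [-0.3, 0.0, 0.5]
grip_width: 0.0436
```

Request:
{"name": "jog_arm", "arguments": {
  "rows": [
    [0.5, 0, 0, 0, 0, 0, 0],
    [0.5, 0, 0, 0, 0, 0, 0],
    [0.5, 0, 0, 0, 0, 0, 0]
  ]
}}

```text
time_s: 35.42
tool_pos: [0.4326, 0.302, 0.2566]
tool_rot: [-180.0, -0.0, -8.2]
force: [-0.3, 0.4, 0.6]
grip_width: 0.0437
```

Request:
{"name": "jog_arm", "arguments": {
  "rows": [
    [0.5, 0, 0.001, 0.02, 0, 0, 0],
    [0.5, 0, 0, 0.02, 0, 0, 0],
    [0.5, 0, 0, 0.012, 0, 0, 0],
    [0.5, 0, 0, 0.005, 0, 0, 0],
    [0.5, 0, 0, 0, 0, 0, 0],
    [0.5, 0, 0, 0, 0, 0, 0]
  ]
}}

```text
time_s: 35.92
tool_pos: [0.432, 0.3017, 0.1996]
tool_rot: [-179.9, -0.0, -8.2]
force: [-0.4, -0.5, 0.6]
grip_width: 0.0431
```

Request:
{"name": "jog_arm", "arguments": {
  "rows": [
    [0.5, 0, 0, 0.002, 0, 0, 0],
    [0.5, 0, 0, 0, 0, 0, 0],
    [1, 0, 0, 0, 0, 0, 0],
    [1, 0, 0, 0, 0, 0, 0],
    [1, 0, 0, 0, 0, 0, 0],
    [1, 0, 0, 0, 0, 0, 0],
    [1, 0, 0, 0, 0, 0, 0],
    [1, 0, 0, 0, 0, 0, 0],
    [1, 0, 0, 0, 0, 0, 0],
    [1, 0, 0, 0, 0, 0, 0],
    [1, 0, 0, 0, 0, 0, 0]
  ]
}}

```text
time_s: 36.83
tool_pos: [0.4315, 0.3016, 0.1968]
tool_rot: [-180.0, 0.0, -8.2]
force: [0.3, 0.1, 0.2]
grip_width: 0.0116
```

Request:
{"name": "jog_arm", "arguments": {
  "rows": [
    [1, 0, 0, -0.01, 0, 0, 0],
    [1, 0, 0, -0.03, 0, 0, 0],
    [1, 0, 0, -0.04, 0, 0, 0],
    [1, 0, 0, -0.04, 0, 0, 0],
    [1, 0.006, 0.03, 0, 0, 0, 0],
    [1, 0.007, 0.037, 0, 0, 0, 0],
    [1, 0.007, 0.037, 0, 0, 0, 0],
    [1, 0.007, 0.037, 0, 0, 0, 0],
    [1, 0.007, 0.037, 0, 0, 0, 0],
    [1, 0.007, 0.037, 0, 0, 0, 0],
    [1, 0.007, 0.037, 0, 0, 0, 0],
    [1, 0.007, 0.037, 0, 0, 0, 0]
  ]
}}

```text
time_s: 37.83
tool_pos: [0.4442, 0.0054, 0.3169]
tool_rot: [-179.9, 0.1, -8.2]
force: [0.3, -0.0, -1.1]
grip_width: 0.0117
```

Request:
{"name": "jog_arm", "arguments": {
  "rows": [
    [1, 0.007, 0.037, 0, 0, 0, 0],
    [1, 0.007, 0.037, 0, 0, 0, 0],
    [1, 0.007, 0.03, 0, 0, 0, 0],
    [1, 0.018, 0.031, 0, 0, 0, 0],
    [1, 0.018, 0.031, 0, 0, 0, 0],
    [1, 0.018, 0.031, 0, 0, 0, 0],
    [1, 0.018, 0.031, 0, 0, 0, 0],
    [1, 0.018, 0.03, 0, 0, 0, 0],
    [1, 0, 0, 0.02, 0, 0, 0],
    [1, 0, 0, 0.02, 0, 0, 0],
    [1, 0, 0, 0, 0, 0, 0],
    [1, 0, 0, 0, 0, 0, 0]
  ]
}}

```text
time_s: 38.83
tool_pos: [0.5174, -0.2632, 0.276]
tool_rot: [-180.0, 0.2, -8.2]
force: [-0.4, -0.6, -2.0]
grip_width: 0.0115
```

Request:
{"name": "jog_arm", "arguments": {
  "rows": [
    [1, -0.005, 0.003, 0, 0, 0, -0.2],
    [1, 0, 0, 0.02, 0, 0, 0],
    [1, 0, 0, 0.01, 0, 0, 0],
    [1, 0, 0, 0.005, 0, 0, 0],
    [1, 0, 0, 0.004, 0, 0, 0],
    [1, 0, 0, 0, 0, 0, 0],
    [1, 0, 0, 0, 0, 0, 0]
  ]
}}

```text
time_s: 39.42
tool_pos: [0.5127, -0.2658, 0.2381]
tool_rot: [180.0, 0.0, -8.0]
force: [0.9, -0.8, -2.3]
grip_width: 0.012
```

Run:
```python
from look import *
p,d=cams.read_camera('scene')
print(status.get_obs()['tool_pos'])
cv2.imwrite('pics/e.png',cv2.resize(p[215:315,310:450],(784,560),interpolation=2)[:,:,::-1])
```

```text
[ 0.5128 -0.2659  0.2382]
```

View pics/e.png

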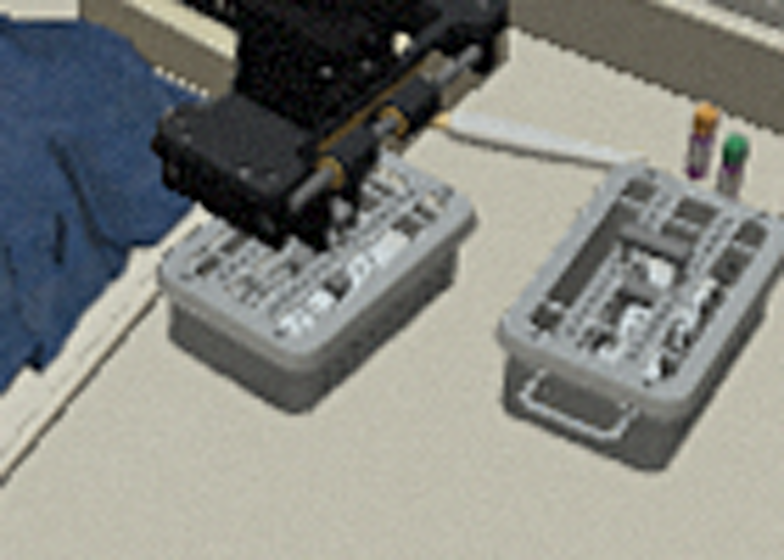

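Lid_b hangs centred and parallel just above the shallow container's rim. I'm lowering it, with a 1 mm correction in x.

Request:
{"name": "jog_arm", "arguments": {
  "rows": [
    [1, -0.001, 0, 0.003, 0, 0, 0],
    [1, 0, 0, 0.003, 0, 0, 0],
    [1, 0, 0, 0.002, 0, 0, 0],
    [1, 0, 0, 0, 0, 0, 0],
    [1, 0, 0, 0, 0, 0, 0]
  ]
}}

```text
time_s: 39.88
tool_pos: [0.5114, -0.2656, 0.2294]
tool_rot: [-180.0, 0.1, -8.0]
force: [0.0, 0.1, -1.3]
grip_width: 0.0115
```

Request:
{"name": "jog_arm", "arguments": {
  "rows": [
    [1, 0, 0, 0.002, 0, 0, 0],
    [1, 0, 0, 0.001, 0, 0, 0],
    [1, 0, 0, 0, 0, 0, 0],
    [1, 0, 0, 0, 0, 0, 0]
  ]
}}

```text
time_s: 40.22
tool_pos: [0.5115, -0.2656, 0.2265]
tool_rot: [-180.0, 0.1, -8.0]
force: [1.1, 0.1, -1.6]
grip_width: 0.0119
```

Request:
{"name": "jog_arm", "arguments": {
  "rows": [
    [1, 0, 0, 0.0015, 0, 0, 0],
    [1, 0, 0, 0, 0, 0, 0],
    [1, 0, 0, 0, 0, 0, 0]
  ]
}}

```text
time_s: 40.47
tool_pos: [0.5116, -0.2659, 0.2261]
tool_rot: [-179.9, 0.0, -8.0]
force: [-1.8, 1.3, 6.4]
grip_width: 0.0117
```

Request:
{"name": "jog_arm", "arguments": {
  "rows": [
    [0.5, 0, 0, 0, 0, 0, 0],
    [0.5, 0, 0, 0, 0, 0, 0],
    [0.5, 0, 0, 0, 0, 0, 0],
    [0.5, 0, 0, 0, 0, 0, 0],
    [0.5, 0, 0, -0.01, 0, 0, 0],
    [0.5, 0, 0, -0.03, 0, 0, 0],
    [0.5, 0, 0, -0.04, 0, 0, 0],
    [0.5, -0.02, -0.033, 0, 0, 0, 0],
    [0.5, -0.02, -0.033, 0, 0, 0, 0],
    [0.5, -0.02, -0.033, 0, 0, 0, 0],
    [0.5, -0.01, -0.038, 0, 0, 0, 0],
    [0.5, -0.005, -0.039, 0, 0, 0, 0]
  ]
}}

```text
time_s: 41.47
tool_pos: [0.4602, -0.0806, 0.3051]
tool_rot: [-179.8, 0.1, -8.1]
force: [0.8, 0.1, 0.8]
grip_width: 0.0433
```

Request:
{"name": "jog_arm", "arguments": {
  "rows": [
    [0.5, -0.005, -0.039, 0, 0, 0, 0],
    [0.5, -0.005, -0.039, 0, 0, 0, 0],
    [0.5, -0.005, -0.039, 0, 0, 0, 0],
    [0.5, 0, 0, 0, 0, 0, 0],
    [0.5, 0, 0, 0, 0, 0, 0]
  ]
}}

```text
time_s: 41.88
tool_pos: [0.4631, 0.039, 0.3056]
tool_rot: [-180.0, 0.0, -7.7]
force: [0.6, -0.6, 0.4]
grip_width: 0.0435
```

Run:
```python
from look import *
D,P=look('f')
print(status.get_obs()['tool_pos'])
for nm,c,lo,hi,hx,hy in [('lid_a bar',(.57,-.42),.0815,.092,.03,.03),('lid_a plate',(.57,-.42),.055,.066,.085,.06),('lid_b bar',(.511,-.266),.0615,.072,.03,.03),('lid_b plate',(.511,-.266),.035,.046,.085,.065)]:
    o=near(D,c,lo,hi,hx,hy)
    for n in o:
        q=o[n];A=np.c_[q[:,:2]-q[:,:2].mean(0),np.ones(len(q))]
        print(nm,n,rect(q),'tilt',np.degrees(np.linalg.lstsq(A,q[:,2],rcond=None)[0][:2]))
a=cv2.resize(P['top'][150:320,120:500],(800,358),interpolation=2);b=crop(P,(.53,-.34,.03),45)[:,390:]
s=cv2.resize(P['scene'][180:300,150:470],(640,240),interpolation=2); s=np.pad(s,((0,0),(0,160),(0,0)))
cv2.imwrite('pics/f.png',np.vstack([a,s])[:,:,::-1])
```

```text
[0.4632 0.0355 0.3052]
lid_a bar top [ 569.9 -419.4   34.1   10.7  -89.1   69.    86.4] tilt [4.1876 1.3386]
lid_a bar scene [ 571.5 -420.1   35.3   12.6   84.6   59.    87.6] tilt [23.2294  0.1416]
lid_a plate top [ 569.7 -419.1  150.5  100.6    1.5 1312.    60.6] tilt [ 0.0735 -0.398 ]
lid_a plate scene [ 572.6 -420.6  155.8  101.7    2.   922.    62.4] tilt [0.2399 0.4062]
lid_b bar top [ 511.  -264.5   32.6   12.    81.6   63.    66.2] tilt [ 3.3281 -1.3514]
lid_b bar scene [ 513.1 -264.3   37.    15.8   73.1   51.    68.2] tilt [ 4.3005 -1.6283]
lid_b plate top [ 510.8 -264.6  151.8  101.3   -8.1 1275.    40.6] tilt [ 0.0127 -0.1552]
lid_b plate scene [ 512.9 -265.6  154.5  103.1   -9.2  899.    42.2] tilt [0.4514 0.7215]
```

View pics/f.png

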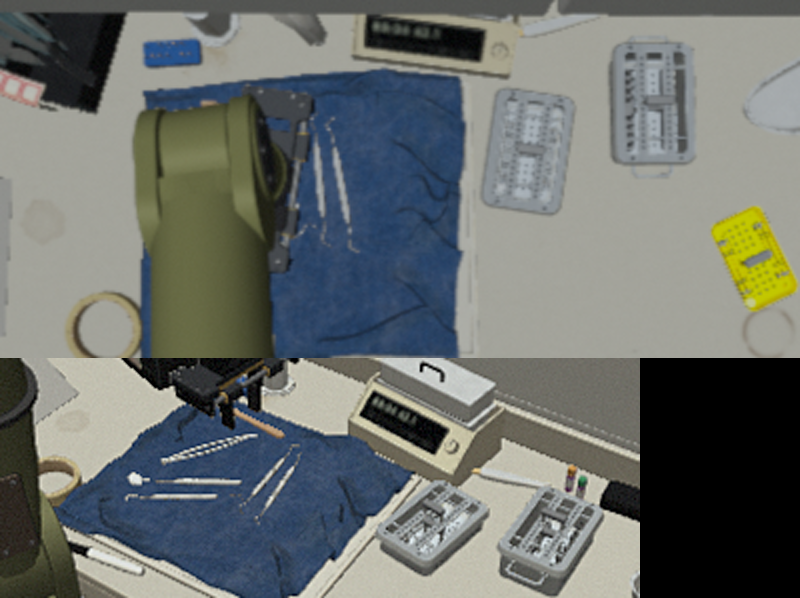

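Both lids sit square and level. The bar tops are at 66.2 mm on the shallow container and 86.4 mm on the deep one (66 and 86 expected). The bur stand and tape haven't moved, and the arm is clear of everything.

```bash
python3 -c "
from cell import env; print(env.sign_off())"
```

```text
the job is handed in; nothing more can be done
None
```

The swap is done and handed in at about 42 s of the 131 s allowed. The tall organiser stands in the deep container under lid_a, and the low one is in the shallow container under lid_b.

**How it went:** I set lid_a and the low organiser down on the two free patches. I then moved the tall organiser across, put the low one in the shallow container, and closed both lids. The highest force I read was about 6 N upwards, as lid_b seated.

**Last checks:**
- **Lids:** the bar tops measured 86.4 mm on the deep container and 66.2 mm on the shallow one, against 86 and 66 mm expected. The top camera gave plate tilts of 0.4° or less. The scene camera read heights 1–2 mm higher and tilts up to 0.7°; I put these down to its oblique view, and neither lid looked askew.
- **Organisers:** before closing, both bar tops were within 1 mm of their seated height in the top view.
- **Bystanders:** the bur stand and the tape roll show undisturbed in the last picture, which I judged by eye only. The gripper was open and touching nothing when I handed in.

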